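# Chock the round offcuts and start the lag screw square

### The arm

A 6-joint arm with a two-finger parallel gripper is mounted at the origin on the work surface. World frame = base frame: x ahead of the robot, y to its left, z up, the work surface at z = 0. Lengths are in m, angles in rad, forces in N, time in s.
With the tool pointing down it reaches from about 0.275 to 0.85 m from the base axis. Payload 19 kg.
Tool frame: the origin (TCP) lies on the centre line of the jaws, within the pads' length; the fingertips stand 25 mm ahead of it and the grasp point (between the pads) lies 6 mm ahead of it; z points along the fingers, y is the line along which they close (so a half turn about z gives the same grasp; the last joint's range is limited). The gripper opens to 85 mm and grips with 20 to 120 N. Pads are 22 mm wide; open, the fingers measure 114 mm over their backs; the gripper's body (76 mm by 85 mm) begins 54 mm behind the grasp point. The pads swing forward as they close: fully open they stand 13 mm farther back than shut.
Start: joints at [1.172, 0.15, 1.437, -0, 1.554, -0.134], TCP at [0.15, 0.555, 0.229] pointing down, gripper open.
Joint ranges: [-2.8, 2.8], [-0.68, 2.1], [0.12, 2.68], [-1.39, 4.53], [0.16, 2.79], [-2.81, 2.81]. Speed limits (rad/s): [1.89, 1.89, 2.22, 3.01, 3.01, 3.01].

### API

Orientations are given as a unit quaternion [w, x, y, z].
In Python, from plant import monitor, eyes, hand_in gives the robot as it stands.
- The arm moves only by the tool step_arm, never from a script. Its argument "rows" is a list of rows, each a list of 5 numbers: the finger opening in cm, from 0 to 8.54, then the shift along the tool's x, y, z in cm, then the turn about the tool's z in degrees. In form: [[jaw, dx, dy, dz, roll], ...]. A call has 1 to 8 rows; each row is the pose to reach, as a shift and turn from the pose commanded when the call began, along the tool's axes at that moment; what a row does not reach only later rows make up. A row lasts 1/10 s, in which the tool goes at most 50 mm and 8.59 degrees, less where a joint would pass 70% of its speed; a pose out of reach is approached as far as the arm can. A call with a gripper value outside its range is refused whole. The fingers move at their own pace and stop on an object; "newtons" is the grip in N (left out, the last holds). Time passes only in rows, so rows that repeat a pose let the fingers close. It gives the time, the measured TCP pose, the force, the opening and the grip force at its end, in the units of the state.
- monitor.sense(): the state, without advancing time (a new reading comes with each control period).
- eyes.get_image(name): name is "scene" or "top"; returns the picture (420x560x3 uint8, red, green, blue); there is no depth.
- eyes.get_calibration(name): a dict with "mtx" (3x3 intrinsics, pixels), "R" (3x3) and "t" (3): a world point X has camera coordinates R X + t. Camera axes: x right, y down, z forward; pixel columns grow to the right and rows downward; lengths in m; the calibration is good to about 2 mm. A picture is of the moment at which its call begins. get_calibration takes no time and is no camera call.
- hand_in(): hands the job in; it is judged then, once.
The state is a dict: "t": time; "joints": joint angles; "qvel": joint speeds; "joint_torque": joint torques, N m; "tcp_pos": TCP position; "tool_rot": TCP orientation; "wrist_force": force on the tool from outside, world axes, zero at the start; "torque": the same for the moment, N m; "width": finger opening in m; "finger_force": force on a finger pad.
Only numpy, scipy, OpenCV 4.12 (cv2) and the standard library are available. Lean on these libraries where they do the work, as an engineer would, in place of code of your own. Each camera call takes 0.05 s, during which the arm holds its last target. There are 200 camera calls.

### The job

Slide the wooden chock along its board until the three round offcuts lie tight against one another and the end stop, so that they cannot roll apart. Then take the T-handle driver, seat it square and fully down on the hexagon head of the chock's lag screw before turning it at all, and start the screw with a sixth to a quarter of a turn clockwise. Leave the driver standing upright on the screw, with the row still tight and the other things on the bench not disturbed.

Things in the scene. Friction and masses are not known exactly. Their poses are not given: they have to be found in the camera images.
- board: plywood clamping board fixed to the bench, 150 mm (its x) by 330 mm (its y), 18 mm thick; origin at the centre of its underside on the bench, z up. A fixed wooden end stop, 45 mm tall above the board, crosses its +y end, its inner face at y = +130 mm. The chock slides along the board's y on the other half.
- chock (a joint): travel of the chock along the board's +y, in m, 0 to 0.075: grows as it goes towards the end stop. The chock's front face is at board y = -80 mm + this value, so it is 0.060 when the three offcuts all touch one another, the end stop and the chock. It stays where it is left; sliding it takes about 6 N, a little more with the offcuts.
- chock_top (a point): centre of the top face of the chock, a dark wooden block 100 mm (board x) by 60 mm (board y, the sliding direction) by 40 mm tall, standing on the board (its top is 58 mm above the bench). The lag screw stands upright in the middle of it.
- chock_back (a point): middle of the chock's back face (the face away from the offcuts, towards the board's -y), 38 mm above the bench; there is free board and bench behind it to push from.
- screw_head (a point): centre of the top of the lag screw's head, 87 mm above the bench at the start; z is the screw's vertical axis. Steel hexagon 30 mm across flats, flats 12 mm tall under a 7 mm six-sided tapered crown (30 narrowing to 21 mm); 10 mm of thread shows below. Flats face the point's x and every 60 deg from it; x is the board's x until the screw is turned.
- screw (a joint): how far the lag screw has been turned in, in rad: 0 at the start, grows clockwise seen from above, up to 3. It sinks 8 mm a turn. Turning takes about 0.12 N m.
- driver: T-handle hex driver standing on its socket, 142 mm tall, 0.4-0.5 kg. Origin: centre of the socket's mouth (lower end), z up. Socket 50 mm wide, 42 tall; hex cavity 34 mm across flats, 20 deep (seated, the origin is 20 mm below the screw head's top), flats facing driver x and every 60 deg. Shaft 18 mm. Wooden cross handle along driver x: 110 long, 20 thick, 22 tall, middle 131 mm above the origin.
- offcut_a_center (a point): a round timber offcut lying on its side on the board, 50 mm diameter, 120 mm long; the point is its centre. The three lie parallel, their axes along the board's x
- offcut_b_center (a point): a round timber offcut lying on its side on the board, 50 mm diameter, 120 mm long; the point is its centre. The three lie parallel, their axes along the board's x
- offcut_c_center (a point): a round timber offcut lying on its side on the board, 50 mm diameter, 120 mm long; the point is its centre. The three lie parallel, their axes along the board's x
- paint_tin: an upright closed metal paint tin, 90 mm diameter, 110 mm tall; origin under it. Not part of the job.
- jar: a closed glass jar with a steel lid, 64 mm diameter, 85 mm tall; origin under it. Not part of the job.
- hammer: a hammer lying beyond the board; origin under it. Not part of the job.
- brush: a paint brush lying between the driver and the board; origin under it. Not part of the job.
- scraper: a flat scraper lying on the near side; origin under it. Not part of the job.
- sanding_block: a cork sanding block, 100 x 60 x 35 mm; origin under it. Not part of the job.
- batten: a loose wooden batten, 180 x 45 x 25 mm, lying on the far right; origin under it. Not part of the job.
- offcut_a: the offcut whose centre is offcut_a_center (its own origin lies on its surface and turns as it rolls)
- offcut_b: the offcut whose centre is offcut_b_center (its own origin lies on its surface and turns as it rolls)
- offcut_c: the offcut whose centre is offcut_c_center (its own origin lies on its surface and turns as it rolls)
Mind the look-alikes: they are no part of the job. There is more than one size of the driver; the job needs the middle-sized.

How it is judged:
By the outcome, as a careful person would: the job done as asked, in the order asked, and still so for the second after the job is handed in, with the robot touching nothing.
It also fails if it takes over 64 s, if anything falls off the work surface, if the arm or the gripper's body presses on something with over 40 N, if the wrist force passes 120 N, or if a joint passes its speed limit or range.

## Working session

There is one attempt and no reset: what is moved stays moved. The work goes in short steps, Python scripts to look and compute and a tool call to move; the robot and the scene stay as the last step left them, time stands still between calls to the robot, and variables do not carry over. Pictures are saved under pics/ and viewed, at most 10 in all, crops included, and the job is handed in when it is done.

Besides the shell and the picture viewer there is one more tool, called after "Request:" as a command line: name --pt "numbers of a row" for each row, then --argument value for the rest. step_arm: Moves the arm, as the interface text tells. Its arguments: {"type":"object","properties":{"rows":{"type":"array","items":{"type":"array","items":{"type":"number"}}},"newtons":{"type":"number"}},"required":["rows"]}

```bash
mkdir -p pics; cat > h.py <<'E'
import numpy as np, cv2
from plant import monitor, eyes, hand_in
def snap(n,f):
    im=eyes.get_image(n); cv2.imwrite(f'pics/{f}.png',im[:,:,::-1]); return im
def ray(n,u,v,z):
    c=eyes.get_calibration(n); R=np.array(c['R']);t=np.array(c['t']).ravel()
    d=R.T@np.linalg.inv(c['mtx'])@np.array([u,v,1.]); o=-R.T@t
    return o+d*(z-o[2])/d[2]
def proj(n,X):
    c=eyes.get_calibration(n); p=np.array(c['mtx'])@(np.array(c['R'])@np.array(X)+np.array(c['t']).ravel()); return p[:2]/p[2]
E
python3 - <<'E'
from h import *
for n in('top','scene'):
    snap(n,n+'0'); c=eyes.get_calibration(n); R=np.array(c['R']); print(n,-R.T@np.array(c['t']).ravel(),R.round(2).tolist(),c['mtx'][0][0])
s=monitor.sense();print(s['tcp_pos'],s['tool_rot'],s['t'])
E
```

```text
top [ 0.31241279 -0.06182102  1.27796732] [[0.08, -1.0, 0.0], [-0.97, -0.08, -0.21], [0.21, 0.01, -0.98]] 491.7593024271236
scene [ 1.14072031 -0.82369684  0.92698354] [[0.81, 0.59, -0.02], [0.38, -0.55, -0.75], [-0.45, 0.6, -0.67]] 528.0519314078102
[0.15041908 0.55474943 0.22878003] [-1.34898462e-04  1.32019277e-01  9.91247012e-01 -5.03874363e-04] 0.1
```

View pics/top0.png

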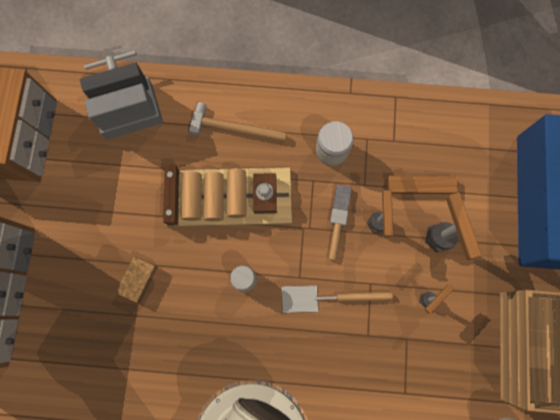

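View pics/scene0.png

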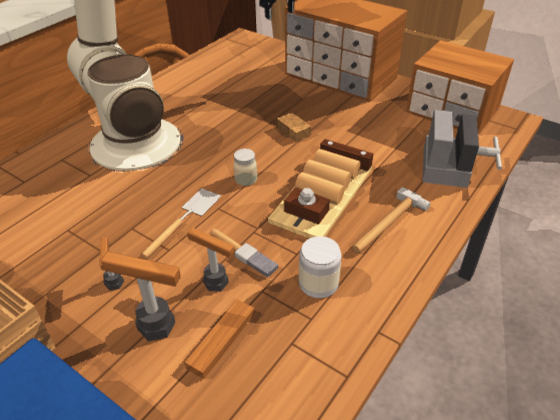

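Top view: the board runs along the row u 165–292, v 168–225, with the end stop at left. The chock is near (265,193). The middle driver has its socket near (378,222) and handle near (388,213). The large driver is at (442,237) and the small one at (430,300). I'll look closer.

```bash
python3 - <<'E'
import cv2,numpy as np
t=cv2.imread('pics/top0.png'); s=cv2.imread('pics/scene0.png')
a=cv2.resize(t[150:240,155:305],None,fx=5.3,fy=5.3,interpolation=cv2.INTER_CUBIC)[:,:795]
b=cv2.resize(t[170:270,350:490],(0,0),fx=5,fy=5,interpolation=cv2.INTER_CUBIC)
c=cv2.resize(s[215:305,170:300],(0,0),fx=6,fy=6,interpolation=cv2.INTER_CUBIC)
for n,i in(('ca',a),('cb',b),('cc',c)): cv2.imwrite(f'pics/{n}.png',i)
E
```

```text
(no output)
```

View pics/ca.png

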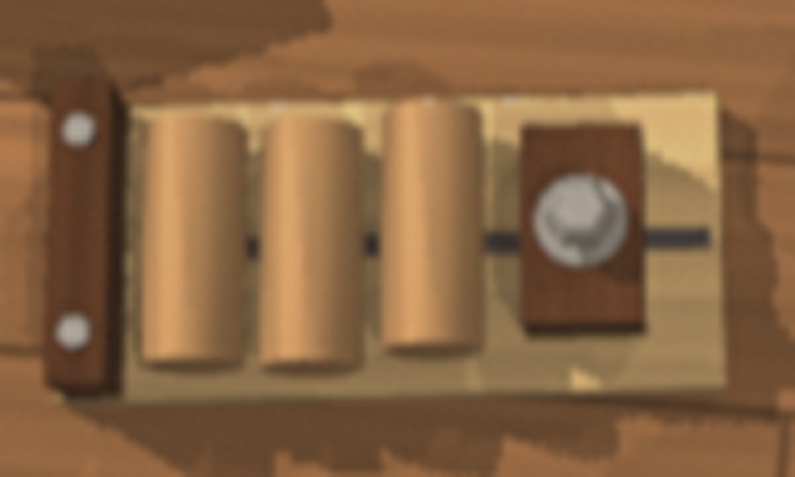

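View pics/cb.png

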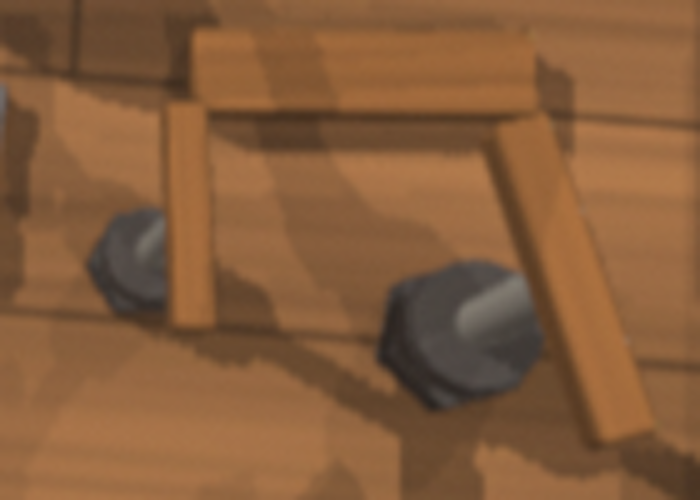

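View pics/cc.png

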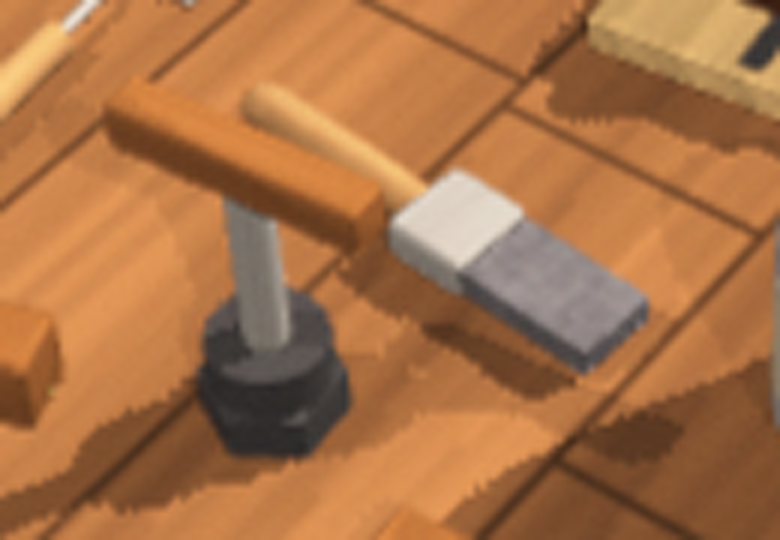

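```bash
python3 - <<'E'
from h import *
A=lambda p,z:ray('top',(p[0]+.5)/5.3-.5+155,(p[1]+.5)/5.3-.5+150,z)
B=lambda p,z:ray('top',(p[0]+.5)/5-.5+350,(p[1]+.5)/5-.5+170,z)
C=lambda p,z:ray('scene',(p[0]+.5)/6-.5+170,(p[1]+.5)/6-.5+215,z)
def rep(n,P): 
    P=np.array(P); print(n,P.round(4).tolist(),'mean',P.mean(0).round(4),'sides',np.linalg.norm(P-np.roll(P,1,0),axis=1).round(4))
rep('handle top',[B(p,.142) for p in[(167,103),(207,103),(213,327),(172,327)]])
rep('handle scene',[C(p,.142) for p in[(140,78),(383,185),(355,215),(105,105)]])
rep('board',[A(p,.018) for p in[(717,93),(724,387),(63,400)]])
rep('chock',[A(p,.058) for p in[(522,125),(642,125),(645,326),(523,328)]])
rep('crown',[A((577,203),.087)]); rep('stopnails',[A((78,129),.063),A((73,331),.063)])
im=cv2.imread('pics/top0.png')[150:240,155:305]; g=cv2.cvtColor(im,cv2.COLOR_BGR2HSV)
m=((g[:,:,1]<50)&(g[:,:,2]>110)).astype(np.uint8); n,l,st,ce=cv2.connectedComponentsWithStats(m)
for i in range(1,n):
  if st[i,4]>8: print(st[i],ce[i]+[155,150])
E
```

```text
handle top [[0.6149, -0.268, 0.142], [0.6165, -0.287, 0.142], [0.509, -0.2941, 0.142], [0.5074, -0.275, 0.142]] mean [ 0.562 -0.281  0.142] sides [0.1078 0.0191 0.1078 0.0192]
handle scene [[0.5127, -0.2742, 0.142], [0.6175, -0.2654, 0.142], [0.6186, -0.2819, 0.142], [0.5118, -0.2915, 0.142]] mean [ 0.5652 -0.2782  0.142 ] sides [0.0174 0.1052 0.0165 0.1072]
board [[0.6903, -0.0402, 0.018], [0.5409, -0.056, 0.018], [0.5072, 0.2663, 0.018]] mean [0.5795 0.0567 0.018 ] sides [0.3571 0.1503 0.3241]
chock [[0.6542, 0.0521, 0.058], [0.6591, -0.0059, 0.058], [0.56, -0.0162, 0.058], [0.5541, 0.0418, 0.058]] mean [0.6069 0.018  0.058 ] sides [0.1006 0.0583 0.0997 0.0583]
crown [[0.6103, 0.0199, 0.087]] mean [0.6103 0.0199 0.087 ] sides [0.]
stopnails [[0.6327, 0.2652, 0.063], [0.5337, 0.2543, 0.063]] mean [0.5832 0.2598 0.063 ] sides [0.0997 0.0997]
[12 22  6  5 23] [169.39130435 174.04347826]
[101  33  17  17 183] [263.64480874 190.69945355]
[11 60  5  5 23] [168.17391304 212.        ]
```

Measured, and the sizes check out:
- Driver at (0.5635, −0.280), handle yaw about 4.3°.
- Board yaw 6.0°, origin (0.598, 0.116).
- Chock q ≈ 0.012, so about 48 mm left to go.

Next I'll go behind the chock with the jaws closed.

```bash
cat >> h.py <<'E'
from scipy.spatial.transform import Rotation as Ro
O=np.array([.5984,.1160]); 
def bd(x,y,a=np.radians(6)): return O+np.array([x*np.cos(a)-y*np.sin(a),x*np.sin(a)+y*np.cos(a)])
def inb(p,a=np.radians(6)): d=np.array(p[:2])-O; return np.array([d@[np.cos(a),np.sin(a)],d@[-np.sin(a),np.cos(a)]])
def go(xy,z,yaw):
    s=monitor.sense(); w,x,y,zz=s['tool_rot']; M=Ro.from_quat([x,y,zz,w]).as_matrix()
    d=M.T@(np.array([*xy,z])-s['tcp_pos']); y0=np.degrees(np.arctan2(M[1,0],M[0,0]))
    print('yaw',y0.round(2),'d cm',(d*100).round(2),'roll',((y0-yaw+180)%360-180).round(2),'t',s['t'],'F',np.round(s['wrist_force'],1))
E
python3 -c "
from h import *
go(bd(0,-.2),.229,186)"
```

```text
yaw 164.83 d cm [-6.194e+01 -4.927e+01  2.000e-02] roll -21.17 t 0.1 F [ 1.2 -0.2 -0.4]
```

Request:
step_arm --pt "0 -62 -49 0 -21.2" --pt "0 -62 -49 0 -21.2" --pt "0 -62 -49 0 -21.2" --pt "0 -62 -49 0 -21.2" --pt "0 -62 -49 0 -21.2" --pt "0 -62 -49 0 -21.2" --pt "0 -62 -49 0 -21.2" --pt "0 -62 -49 0 -21.2" --newtons 60

```text
t: 0.9
tcp_pos: [0.3838, 0.2392, 0.2294]
tool_rot: [0.0, -0.053, 0.999, -0.0]
wrist_force: [1.5, 1.5, 0.7]
width: 0.0
finger_force: 0.0
```

```bash
python3 -c "
from h import *
go(bd(0,-.2),.229,186)"
```

```text
yaw -173.96 d cm [-20.04 -34.51   0.04] roll 0.04 t 0.9 F [1.5 1.5 0.7]
```

Request:
step_arm --pt "0 -20 -34.5 0 0" --pt "0 -20 -34.5 0 0" --pt "0 -20 -34.5 0 0" --pt "0 -20 -34.5 0 0" --pt "0 -20 -34.5 0 0" --pt "0 -20 -34.5 0 0" --pt "0 -20 -34.5 0 0" --pt "0 -20 -34.5 0 0"

```text
t: 1.7
tcp_pos: [0.6191, -0.0831, 0.229]
tool_rot: [-0.0, -0.052, 0.999, 0.0]
wrist_force: [-0.3, 0.3, 0.3]
width: 0.0003
finger_force: 0.0
```

```bash
python3 -c "
from h import *
go(bd(0,-.19),.060,186);print(inb(monitor.sense()['tcp_pos']))"
```

```text
yaw -173.99 d cm [-0.03  1.01 16.9 ] roll 0.01 t 1.7 F [-0.3  0.3  0.3]
[-0.00024716 -0.20013421]
```

Request:
step_arm --pt "0 0 2.8 0 0" --pt "0 0 2.8 8 0" --pt "0 0 2.8 13 0" --pt "0 0 2.8 16.9 0" --pt "0 0 2.8 16.9 0" --pt "0 0 2.8 16.9 0"

```text
t: 2.3
tcp_pos: [0.6135, -0.0528, 0.0569]
tool_rot: [-0.003, -0.053, 0.999, 0.001]
wrist_force: [-0.2, -0.2, 0.8]
width: 0.0
finger_force: 0.0
```

Request:
step_arm --pt "0 0 1 0 0" --pt "0 0 1.5 0 0" --pt "0 0 2 0 0" --pt "0 0 2.5 0 0" --pt "0 0 3 0 0" --pt "0 0 3 0 0"

```text
t: 2.9
tcp_pos: [0.6122, -0.0227, 0.0607]
tool_rot: [0.0, -0.053, 0.999, -0.0]
wrist_force: [0.6, -0.1, -1.0]
width: 0.0
finger_force: 0.0
```

Request:
step_arm --pt "0 0 0.5 0 0" --pt "0 0 1 0 0" --pt "0 0 1.5 0 0" --pt "0 0 2 0 0" --pt "0 0 2.5 0 0" --pt "0 0 3 0 0" --pt "0 0 3 0 0"

```text
t: 3.6
tcp_pos: [0.609, 0.0067, 0.0604]
tool_rot: [-0.0, -0.053, 0.999, -0.0]
wrist_force: [0.5, -3.4, -0.1]
width: 0.0004
finger_force: 1.4
```

Request:
step_arm --pt "0 0 0.3 0 0" --pt "0 0 0.5 0 0" --pt "0 0 0.7 0 0" --pt "0 0 0.8 0 0" --pt "0 0 0.8 0 0"

```text
t: 4.1
tcp_pos: [0.6082, 0.0141, 0.0604]
tool_rot: [-0.0, -0.053, 0.999, -0.0]
wrist_force: [0.2, -5.5, 0.4]
width: -0.0002
finger_force: 2.5
```

```bash
python3 -c "
from h import *
print(inb(monitor.sense()['tcp_pos']));snap('top','top1')
im=cv2.imread('pics/top1.png')[140:240,155:355];cv2.imwrite('pics/t1c.png',cv2.resize(im,None,fx=4,fy=4,interpolation=cv2.INTER_CUBIC))"
```

```text
[-0.00092889 -0.10238406]
```

View pics/t1c.png

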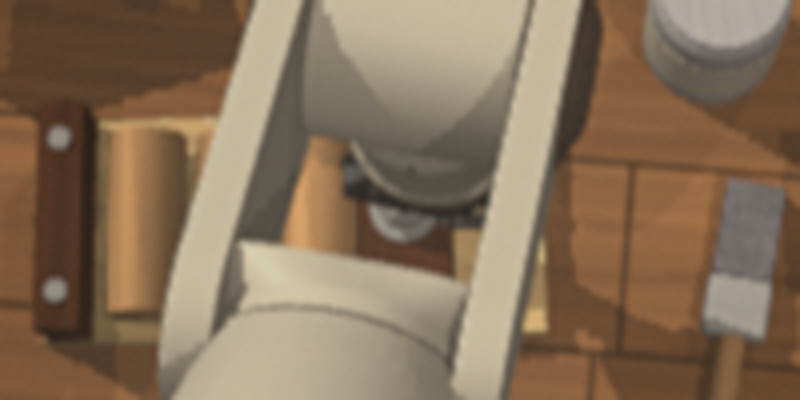

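The arm hides most of it, but the chock at about (400,240) is in contact with the third offcut, and the first offcut is not yet against the stop. I'll carry on slowly, watching the force.

Request:
step_arm --pt "0 0 0.2 0 0" --pt "0 0 0.3 0 0" --pt "0 0 0.4 0 0" --pt "0 0 0.5 0 0" --pt "0 0 0.5 0 0"

```text
t: 4.65
tcp_pos: [0.6076, 0.019, 0.0604]
tool_rot: [-0.0, -0.053, 0.999, -0.0]
wrist_force: [0.3, -5.1, 0.1]
width: 0.0002
finger_force: 2.7
```

Request:
step_arm --pt "0 0 0.1 0 0" --pt "0 0 0.2 0 0" --pt "0 0 0.2 0 0"

```text
t: 4.95
tcp_pos: [0.6075, 0.021, 0.0604]
tool_rot: [-0.0, -0.052, 0.999, -0.0]
wrist_force: [0.1, -6.1, 0.5]
width: -0.0003
finger_force: 2.8
```

Request:
step_arm --pt "0 0 0.1 0 0" --pt "0 0 0.1 0 0"

```text
t: 5.15
tcp_pos: [0.6073, 0.022, 0.0604]
tool_rot: [-0.0, -0.052, 0.999, -0.0]
wrist_force: [0.2, -5.2, 0.2]
width: -0.0001
finger_force: 2.9
```

Request:
step_arm --pt "0 0 0.1 0 0" --pt "0 0 0.1 0 0"

```text
t: 5.35
tcp_pos: [0.6072, 0.0229, 0.0604]
tool_rot: [-0.0, -0.052, 0.999, -0.0]
wrist_force: [1.1, -5.5, 0.6]
width: 0.0002
finger_force: 2.9
```

Request:
step_arm --pt "0 0 0.1 0 0" --pt "0 0 0.1 0 0"

```text
t: 5.55
tcp_pos: [0.6071, 0.0239, 0.0604]
tool_rot: [-0.0, -0.052, 0.999, -0.0]
wrist_force: [-0.3, -5.8, 0.5]
width: -0.0003
finger_force: 2.9
```

Request:
step_arm --pt "0 0 0.1 0 0" --pt "0 0 0.1 0 0"

```text
t: 5.75
tcp_pos: [0.607, 0.0249, 0.0604]
tool_rot: [-0.0, -0.052, 0.999, -0.0]
wrist_force: [0.8, -4.9, 0.5]
width: 0.0004
finger_force: 2.9
```

Request:
step_arm --pt "0 0 0.1 0 0" --pt "0 0 0.1 0 0"

```text
t: 5.95
tcp_pos: [0.6069, 0.0259, 0.0604]
tool_rot: [-0.0, -0.052, 0.999, -0.0]
wrist_force: [-0.6, -6.1, 0.8]
width: -0.0001
finger_force: 2.9
```

Request:
step_arm --pt "0 0 0.1 0 0" --pt "0 0 0.1 0 0"

```text
t: 6.15
tcp_pos: [0.6068, 0.0269, 0.0604]
tool_rot: [-0.0, -0.052, 0.999, -0.0]
wrist_force: [-0.6, -6.8, 0.4]
width: 0.0003
finger_force: 3.0
```

Request:
step_arm --pt "0 0 0.1 0 0" --pt "0 0 0.1 0 0"

```text
t: 6.35
tcp_pos: [0.6067, 0.0279, 0.0604]
tool_rot: [-0.0, -0.052, 0.999, -0.0]
wrist_force: [0.0, -6.0, 0.3]
width: -0.0002
finger_force: 2.8
```

Request:
step_arm --pt "0 0 0.1 0 0" --pt "0 0 0.1 0 0"

```text
t: 6.55
tcp_pos: [0.6066, 0.0289, 0.0604]
tool_rot: [-0.0, -0.052, 0.999, -0.0]
wrist_force: [-0.0, -6.2, 0.9]
width: 0.0001
finger_force: 2.9
```

```bash
python3 -c "
from h import *
print(inb(monitor.sense()['tcp_pos']));snap('top','top2');snap('scene','scene2')
t=cv2.imread('pics/top2.png')[150:240,155:305];s=cv2.imread('pics/scene2.png')[120:250,240:400]
a=cv2.resize(t,(600,360),interpolation=cv2.INTER_CUBIC)[:,:300];b=cv2.resize(s,(443,360),interpolation=cv2.INTER_CUBIC)
cv2.imwrite('pics/c2.png',np.hstack([a,b]))"
```

```text
[-0.00094664 -0.08745728]
```

View pics/c2.png

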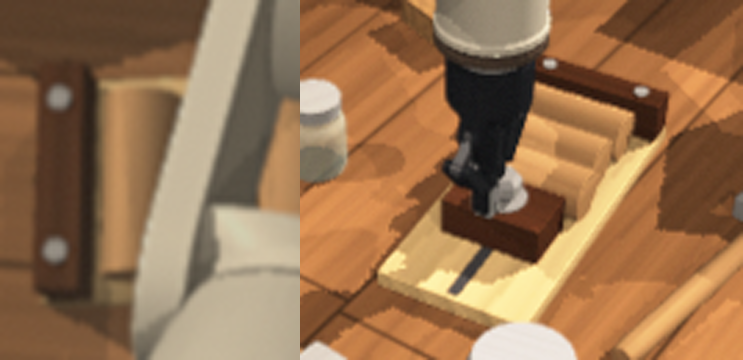

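Scene view: the finger ends at the chock's back top edge, at crop (487,215). I can't tell from this how far the chock has gone, so I'll project candidate chock corners and compare.

```bash
python3 -c "
from h import *
f=lambda X:((proj('scene',X)-[240,120])*2.769+[300,0]).round(0)
for q in(.03,.045,.055,.06,.067):
  print(q,'NE?',[f([*bd(x,y+q),z]).tolist() for x,y,z in((.05,-.14,.058),(.05,-.14,.018),(-.05,-.14,.058),(-.05,-.14,.018),(.05,-.08,.058),(.05,-.08,.018),(0,-.11,.087))])
s=monitor.sense()
for h in (0,.025): print('tip',f(s['tcp_pos']-[0,0,h]))
g=lambda X:((proj('top',X)-[155,150])*4).round(0)
for y in(.105,.1,.095,.09): print(y,'top a left edge',g([*bd(0.06,y+.025),.045]),g([*bd(0.06,y-.025),.045]),'scene end',f([*bd(.06,y),.043]),f([*bd(.06,y-.05),.043]),f([*bd(.06,y-.1),.043]))
print('stopbase',g([*bd(.06,.13),.018]),g([*bd(0.06,.13),.063]))
"
```

```text
0.03 NE? [[523.0, 248.0], [521.0, 281.0], [424.0, 212.0], [425.0, 245.0], [552.0, 209.0], [550.0, 242.0], [489.0, 186.0]]
0.045 NE? [[531.0, 238.0], [529.0, 271.0], [432.0, 203.0], [432.0, 236.0], [560.0, 200.0], [557.0, 233.0], [497.0, 177.0]]
0.055 NE? [[536.0, 231.0], [534.0, 264.0], [438.0, 197.0], [437.0, 229.0], [564.0, 194.0], [562.0, 226.0], [502.0, 171.0]]
0.06 NE? [[538.0, 228.0], [536.0, 261.0], [440.0, 194.0], [440.0, 226.0], [566.0, 191.0], [564.0, 223.0], [504.0, 168.0]]
0.067 NE? [[542.0, 224.0], [539.0, 257.0], [444.0, 189.0], [444.0, 222.0], [570.0, 186.0], [567.0, 219.0], [508.0, 164.0]]
tip [484. 213.]
tip [483. 234.]
0.105 top a left edge [87. 88.] [164.  86.] scene end [629. 134.] [608. 162.] [586. 191.]
0.1 top a left edge [95. 88.] [172.  86.] scene end [627. 137.] [606. 165.] [584. 194.]
0.095 top a left edge [102.  87.] [179.  86.] scene end [625. 139.] [604. 168.] [582. 197.]
0.09 top a left edge [110.  87.] [187.  86.] scene end [623. 142.] [602. 171.] [580. 200.]
stopbase [96. 99.] [81. 80.]
```

```bash
python3 -c "
from h import *
s=cv2.imread('pics/scene2.png')[140:220,280:380]
cv2.imwrite('pics/c3.png',np.clip(1.5*cv2.resize(s,None,fx=7,fy=7,interpolation=cv2.INTER_CUBIC).astype(float),0,255).astype(np.uint8))"
```

```text
(no output)
```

View pics/c3.png

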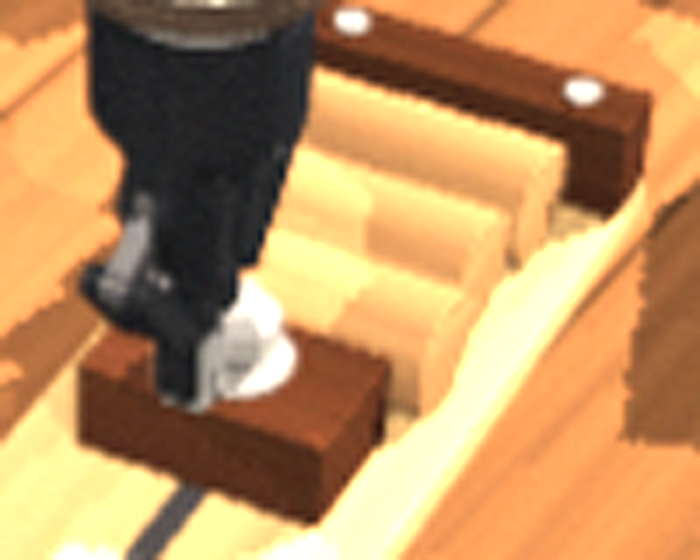

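Corner matching gives q ≈ 0.053–0.055, so about 6 mm remain. I'll keep going until the force rises.

Request:
step_arm --pt "0 0 0.1 0 0" --pt "0 0 0.2 0 0" --pt "0 0 0.3 0 0" --pt "0 0 0.3 0 0"

```text
t: 7.05
tcp_pos: [0.6063, 0.0319, 0.0604]
tool_rot: [-0.0, -0.052, 0.999, -0.0]
wrist_force: [-0.4, -6.3, 0.4]
width: -0.0001
finger_force: 3.0
```

Request:
step_arm --pt "0 0 0.1 0 0" --pt "0 0 0.1 0 0"

```text
t: 7.25
tcp_pos: [0.6062, 0.0329, 0.0604]
tool_rot: [-0.0, -0.052, 0.999, -0.0]
wrist_force: [-0.1, -5.4, 0.3]
width: -0.0
finger_force: 2.9
```

Request:
step_arm --pt "0 0 0.1 0 0" --pt "0 0 0.1 0 0"

```text
t: 7.45
tcp_pos: [0.6061, 0.0339, 0.0604]
tool_rot: [-0.0, -0.052, 0.999, -0.0]
wrist_force: [-0.6, -6.0, 0.4]
width: 0.0001
finger_force: 2.9
```

Request:
step_arm --pt "0 0 0.1 0 0" --pt "0 0 0.1 0 0"

```text
t: 7.65
tcp_pos: [0.606, 0.0349, 0.0604]
tool_rot: [-0.0, -0.052, 0.999, -0.0]
wrist_force: [-0.6, -7.3, -0.2]
width: -0.0002
finger_force: 2.9
```

Request:
step_arm --pt "0 0 0.1 0 0" --pt "0 0 0.1 0 0"

```text
t: 7.85
tcp_pos: [0.6059, 0.0359, 0.0604]
tool_rot: [-0.0, -0.052, 0.999, -0.0]
wrist_force: [0.6, -6.6, 0.4]
width: -0.0001
finger_force: 2.9
```

Request:
step_arm --pt "0 0 0.1 0 0" --pt "0 0 0.1 0 0"

```text
t: 8.05
tcp_pos: [0.6057, 0.0369, 0.0604]
tool_rot: [-0.0, -0.052, 0.999, -0.0]
wrist_force: [-0.3, -5.7, 0.8]
width: -0.0002
finger_force: 2.9
```

Request:
step_arm --pt "0 0 0.1 0 0" --pt "0 0 0.1 0 0"

```text
t: 8.25
tcp_pos: [0.6056, 0.0378, 0.0604]
tool_rot: [-0.0, -0.052, 0.999, -0.0]
wrist_force: [0.1, -6.3, 0.3]
width: 0.0003
finger_force: 2.9
```

Request:
step_arm --pt "0 0 0.1 0 0" --pt "0 0 0.1 0 0"

```text
t: 8.45
tcp_pos: [0.6055, 0.0389, 0.0604]
tool_rot: [-0.0, -0.052, 0.999, -0.0]
wrist_force: [0.8, -6.3, 0.7]
width: 0.0
finger_force: 2.9
```

Request:
step_arm --pt "0 0 0.1 0 0" --pt "0 0 0.1 0 0"

```text
t: 8.65
tcp_pos: [0.6055, 0.0395, 0.0604]
tool_rot: [-0.0, -0.052, 0.999, -0.001]
wrist_force: [0.0, -8.6, 0.4]
width: 0.0003
finger_force: 4.4
```

Request:
step_arm --pt "0 0 0.1 0 0" --pt "0 0 0.1 0 0"

```text
t: 8.85
tcp_pos: [0.6054, 0.0399, 0.0605]
tool_rot: [-0.0, -0.052, 0.999, -0.001]
wrist_force: [-0.7, -13.8, 0.9]
width: -0.0002
finger_force: 6.9
```

```bash
python3 -c "
from h import *
print(inb(monitor.sense()['tcp_pos']));snap('scene','scene3');snap('top','top3')
s=cv2.imread('pics/scene3.png')[130:220,280:380]
t=cv2.imread('pics/top3.png')[160:230,155:225]
a=cv2.resize(s,None,fx=4.4,fy=4.4,interpolation=cv2.INTER_CUBIC);b=cv2.resize(t,(355,396),interpolation=cv2.INTER_CUBIC)
cv2.imwrite('pics/c4.png',np.clip(1.4*np.hstack([a,b]).astype(float),0,255).astype(np.uint8))
A=cv2.imread('pics/scene2.png');B=cv2.imread('pics/scene3.png')
def sh(x0,y0,x1,y1):
  r=cv2.matchTemplate(cv2.resize(B[y0-8:y1+8,x0-8:x1+8],None,fx=5,fy=5,interpolation=cv2.INTER_CUBIC),cv2.resize(A[y0:y1,x0:x1],None,fx=5,fy=5,interpolation=cv2.INTER_CUBIC),cv2.TM_CCOEFF_NORMED)
  _,m,_,l=cv2.minMaxLoc(r);return m,(np.array(l)-40)/5
print('chock',sh(316,186,342,218),'a',sh(345,155,363,180),'b',sh(334,165,355,190),'c',sh(328,176,346,200),'stop',sh(350,145,376,172))
"
```

```text
[-0.00094607 -0.07643254]
chock (0.9952413439750671, array([ 1.8, -2.4])) a (0.9217128753662109, array([ 1.2, -1.6])) b (0.967566967010498, array([ 1.4, -2. ])) c (0.984591007232666, array([ 1.6, -2. ])) stop (0.903209924697876, array([ 0.6, -0.8]))
```

View pics/c4.png

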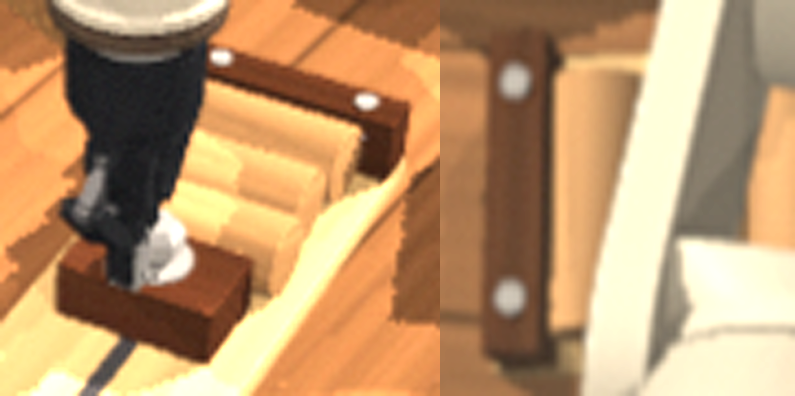

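The force stepped from about 6 N to 14 N, and the picture shows the offcuts touching one another, the stop and the chock. Row tight. Now I'll back off, rise and fetch the driver.

Request:
step_arm --pt "0 0 -3 0 0" --pt "0 0 -4 0 0" --pt "0 0 -4 -5 0" --pt "0 0 -4 -10 0" --pt "4 0 -4 -15 0" --pt "4 0 -4 -18 0" --pt "4 0 -4 -18 0"

```text
t: 9.65
tcp_pos: [0.6108, 0.0017, 0.2455]
tool_rot: [0.004, -0.053, 0.999, -0.0]
wrist_force: [-0.4, -0.6, -0.4]
width: 0.0395
finger_force: 0.0
```

```bash
python3 -c "
from h import *
go((.5635,-.28),.24,184.3)"
```

```text
yaw -173.97 d cm [  7.66 -27.51   0.53] roll 1.73 t 9.65 F [-0.4 -0.6 -0.4]
```

Request:
step_arm --pt "5 7.7 -27.5 0 1.7" --pt "5 7.7 -27.5 0 1.7" --pt "5 7.7 -27.5 0 1.7" --pt "5 7.7 -27.5 0 1.7" --pt "5 7.7 -27.5 0 1.7" --pt "5 7.7 -27.5 0 1.7" --pt "5 7.7 -27.5 0 1.7" --pt "5 7.7 -27.5 0 1.7"

```text
t: 10.45
tcp_pos: [0.5615, -0.2804, 0.2393]
tool_rot: [-0.001, -0.037, 0.999, 0.001]
wrist_force: [-0.7, 1.5, 0.2]
width: 0.0502
finger_force: 0.0
```

```bash
python3 -c "
from h import *
go((.5635,-.28),.131,184.3)
snap('top','top4'); I0=cv2.imread('pics/top0.png')
im=cv2.imread('pics/top4.png'); g=cv2.cvtColor(im,cv2.COLOR_BGR2HSV)[150:240,155:305]
m=((g[:,:,1]<50)&(g[:,:,2]>110)).astype(np.uint8); n,l,st,ce=cv2.connectedComponentsWithStats(m)
for i in range(1,n):
  if st[i,4]>8: print(st[i],ce[i]+[155,150])
for z in(.066,.075,.087):
  print(z,inb(ray('top',263.645,190.7,z)).round(4),[ (ray('top',*(ce[i]+[155,150]),z).round(4),inb(ray('top',*(ce[i]+[155,150]),z)).round(4)) for i in range(1,n) if st[i,4]>100])
"
```

```text
yaw -175.76 d cm [-2.100e-01  1.000e-02  1.083e+01] roll -0.06 t 10.45 F [-0.7  1.5  0.2]
[12 22  5  5 22] [169.27272727 174.04545455]
[ 83  34  12  16 113] [242.94690265 190.08849558]
[11 60  5  5 20] [168.1  212.05]
0.066 [-0.0002 -0.0963] [(array([0.6055, 0.0727, 0.066 ]), array([ 0.0025, -0.0438]))]
0.075 [-0.0024 -0.0967] [(array([0.6033, 0.0717, 0.075 ]), array([ 0.0002, -0.0446]))]
0.087 [-0.0054 -0.0972] [(array([0.6004, 0.0703, 0.087 ]), array([-0.0028, -0.0456]))]
```

Request:
step_arm --pt "5 -0.2 0 4 0" --pt "5 -0.2 0 8 0" --pt "5 -0.2 0 10 0" --pt "5 -0.2 0 10.8 0" --pt "5 -0.2 0 10.8 0"

```text
t: 11.0
tcp_pos: [0.564, -0.2788, 0.132]
tool_rot: [-0.0, -0.038, 0.999, 0.0]
wrist_force: [0.4, 0.3, -0.3]
width: 0.0499
finger_force: 0.0
```

Request:
step_arm --pt "3 0 0 0 0" --pt "2.5 0 0 0 0" --pt "2 0 0 0 0" --pt "1.5 0 0 0 0" --pt "1 0 0 0 0" --pt "1 0 0 0 0" --pt "1 0 0 0 0" --pt "1 0 0 0 0" --newtons 70

```text
t: 11.8
tcp_pos: [0.5643, -0.2801, 0.1339]
tool_rot: [0.001, -0.038, 0.999, -0.001]
wrist_force: [-0.4, 2.0, 8.6]
width: 0.0172
finger_force: 68.9
```

Request:
step_arm --pt "1 0 0 -0.3 0" --pt "1 0 0 -0.6 0" --pt "1 0 0 -1 0" --pt "1 0 0 -1 0" --pt "1 0 0 -1 0"

```text
t: 12.3
tcp_pos: [0.5638, -0.2799, 0.1424]
tool_rot: [-0.0, -0.038, 0.999, -0.0]
wrist_force: [-0.3, -0.1, -4.9]
width: 0.0175
finger_force: 68.6
```

Request:
step_arm --pt "1 0 0 -3 0" --pt "1 0 0 -6 0" --pt "1 0 0 -9 0" --pt "1 0 0 -9 0" --pt "1 0 0 -9 0"

```text
t: 12.8
tcp_pos: [0.5638, -0.2799, 0.232]
tool_rot: [0.0, -0.038, 0.999, -0.0]
wrist_force: [-0.3, -0.2, -5.3]
width: 0.0171
finger_force: 69.4
```

```bash
python3 -c "
from h import *
go((.6036,.0663),.25,186)
s=snap('scene','scene5');t=snap('top','top5')
p=proj('scene',monitor.sense()['tcp_pos']).round().astype(int);print(p)
a=cv2.resize(s[max(p[1]-70,0):p[1]+100,p[0]-70:p[0]+70,::-1],(390,474),interpolation=cv2.INTER_CUBIC)
b=cv2.resize(t[150:240,220:295,::-1],(395,474),interpolation=cv2.INTER_CUBIC)
cv2.imwrite('pics/c5.png',np.hstack([a,b]))
g=cv2.cvtColor(np.ascontiguousarray(t[:,:,::-1]),cv2.COLOR_BGR2HSV)[150:240,155:305]
m=((g[:,:,1]<50)&(g[:,:,2]>70)).astype(np.uint8); n,l,st,ce=cv2.connectedComponentsWithStats(m)
for i in range(1,n):
  if st[i,4]>8: print(st[i],ce[i]+[155,150])"
```

```text
yaw -175.67 d cm [-6.58 34.22 -1.81] roll -1.67 t 12.8 F [-0.3 -0.2 -5.3]
[205 207]
[12 22  6  5 23] [169.39130435 174.04347826]
[ 83  34  17  17 219] [245.6803653  191.59817352]
[121  44  12   2  24] [281.5 194.5]
[11 60  6  6 24] [168.41666667 212.16666667]
```

View pics/c5.png

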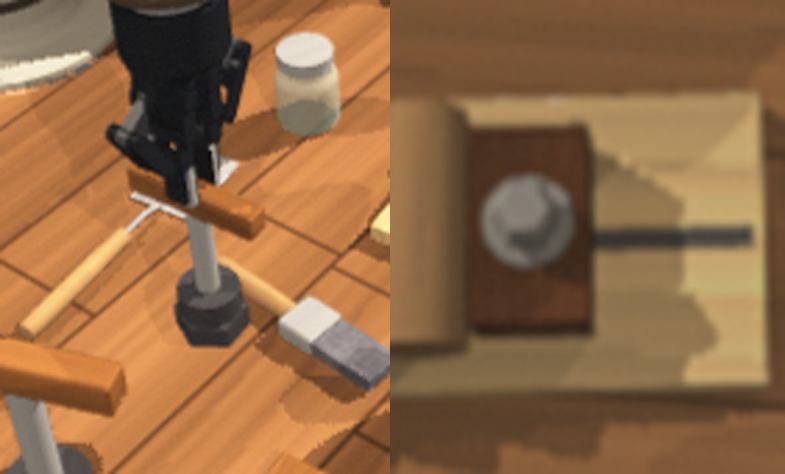

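The driver is held upright (weight about 5 N), and the row is tight with the screw clear at (246,190). I'll fine-tune the screw centre and where the driver sits in the hand.

```bash
python3 -c "
from h import *
T=lambda x,y,z:ray('top',(x-390+.5)/5.267-.5+220,(y+.5)/5.267-.5+150,z)
ch=np.mean([T(*p,.058) for p in[(468,125),(590,125),(591,326),(470,328)]],0);print('chock',ch,inb(ch))
print('crown',T(527,208,.087),inb(T(527,208,.087)))
print('disc',[inb(ray('top',246,192,z)).round(4) for z in(.068,.075)], 'expected',bd(0,-.05), 'expected px disc',proj('top',[*bd(0,-.05),.07]))
# shaft in scene: intersect with plane y=-.2799
c=eyes.get_calibration('scene');R=np.array(c['R']);o=-R.T@np.array(c['t']).ravel()
im=cv2.imread('pics/scene5.png')
for v in(222,226,230,234):
  row=im[v,195:222].astype(int); hsv=cv2.cvtColor(im[v:v+1,195:222],cv2.COLOR_BGR2HSV)[0]
  k=np.where((hsv[:,1]<60))[0]+195
  u=(k.min()+k.max())/2; d=R.T@np.linalg.inv(c['mtx'])@np.array([u,v,1.]); s=(-.2799-o[1])/d[1]; print(v,k.min(),k.max(),(o+s*d).round(4))
im=cv2.imread('pics/top5.png');s=monitor.sense();print(s['tcp_pos'])
"
```

```text
chock [0.60219924 0.06485017 0.058     ] [-0.00156818 -0.05126675]
crown [0.60352652 0.06398187 0.087     ] [-0.00033894 -0.05226904]
disc [array([-0.0031, -0.0517]), array([-0.0049, -0.0523])] expected [0.60362642 0.06627391] expected px disc [245.24838619 190.62026075]
222 203 210 [ 0.5629 -0.2799  0.1902]
226 204 211 [ 0.5642 -0.2799  0.1797]
230 205 212 [ 0.5655 -0.2799  0.169 ]
234 203 217 [ 0.5683 -0.2799  0.159 ]
[ 0.56340744 -0.27963278  0.23058122]
```

Request:
step_arm --pt "1 0 0 -3 0" --pt "1 -2 10 -4 -1.7" --pt "1 -4 20 -4 -1.7" --pt "1 -6.6 34.2 -4 -1.7" --pt "1 -6.6 34.2 -4 -1.7" --pt "1 -6.6 34.2 -4 -1.7" --pt "1 -6.6 34.2 -4 -1.7" --pt "1 -6.6 34.2 -4 -1.7"

```text
t: 13.7
tcp_pos: [0.6034, 0.0683, 0.2709]
tool_rot: [-0.001, -0.053, 0.999, 0.0]
wrist_force: [0.7, -1.2, -4.6]
width: 0.0172
finger_force: 69.6
```

```bash
python3 -c "
from h import *
t=bd(-.0008,-.0515);print('target',t)
for n in('scene','top'):
  im=snap(n,n+'6')[:,:,::-1].copy(); s=monitor.sense(); p=s['tcp_pos']; hs=cv2.cvtColor(im,cv2.COLOR_BGR2HSV).astype(int)
  top=p-[0,0,.132-.121]; bot=p-[0,0,.132]
  print(n,'tcp',p.round(4),'handle-bottom px',proj(n,top).round(1),'sockettop',proj(n,p-[0,0,.09]).round(1),'mouth',proj(n,bot).round(1))
  if n=='scene':
    a=int(proj(n,top)[1]);b=int(proj(n,bot)[1])
    for v in range(a+2,b+14,4):
      u0=int(proj(n,bot)[0]); 
      print(v,''.join('%d'%min(9,x//26) for x in hs[v,u0-22:u0+22,1]),''.join('%d'%min(9,x//26) for x in hs[v,u0-22:u0+22,2]))
go(t,.27,186)
"
```

```text
target [0.6029876 0.0646985]
scene tcp [0.6036 0.0749 0.2709] handle-bottom px [318.4 120.5] sockettop [317.1 148.4] mouth [316.4 162.4]
122 55555555555666666666666666666666666666666766 77777776666765544333333333333333333434444557
126 55555555555555556662111111256666666666666666 66777776666776665664444443444443333333333334
130 55555555555556655652111111356666666666666666 67777766544444444454444445666666666666666555
134 55555555555556555652111111466666666666666666 33444444444444444664444445666666666666666777
138 55556555666666666642111111466666666666666666 33444444455666666654444445666666666667777777
142 66666666666666666642111111466666741111256666 44445666666666666654444445654333247777533345
146 66666666666665542111111111112356667666676666 66666666666666543334444445432222223334443333
150 66666666666631111011111111011112555555555566 77776666666633322234444455333334889999876532
154 66666666666541001111111111111103555555555555 77777777777631222233333333333323788888888888
158 66666666654110011111111001111101045555555555 77777777763211111111111111112222257778887777
162 66666666653010100000001110110100155554555555 77787777752111112111111111222222279999987887
166 66666666666542010010000101101135555555555555 88754444444432111111111111112237888888888999
170 66666666655555555555555555555555555555555555 66654444588888876666666666656677777888888888
174 66666665555555555555555555555555555555555555 65444445666677888888999999999999999998877777
top tcp [0.6035 0.0717 0.2707] handle-bottom px [235.6 169.1] sockettop [239.  178.9] mouth [240.7 183.5]
yaw -173.67 d cm [ 0.13 -0.69  0.07] roll 0.33 t 13.8 F [-1.1 -2.4 -4.5]
```

Request:
step_arm --pt "1 0 0 0 0" --pt "1 0 0 0 0" --pt "1 0 0 0 0" --pt "1 0 0 0 0"

```text
t: 14.2
tcp_pos: [0.6038, 0.0651, 0.2722]
tool_rot: [-0.0, -0.052, 0.999, -0.0]
wrist_force: [-0.0, 0.3, -5.3]
width: 0.0173
finger_force: 68.7
```

```bash
python3 -c "
from h import *
go(bd(-.0008,-.0515),.27,186)"
```

```text
yaw -174.06 d cm [ 0.09 -0.03  0.22] roll -0.06 t 14.2 F [-0.   0.3 -5.3]
```

Request:
step_arm --pt "1 0.1 0 2 0" --pt "1 0.1 0 4 0" --pt "1 0.1 0 5 0" --pt "1 0.1 0 5 0" --pt "1 0.1 0 5 0"

```text
t: 14.7
tcp_pos: [0.6031, 0.0657, 0.2232]
tool_rot: [0.0, -0.052, 0.999, -0.0]
wrist_force: [-0.2, 0.0, -5.0]
width: 0.0173
finger_force: 68.8
```

Request:
step_arm --pt "1 0 0 0.3 0" --pt "1 0 0 0.6 0" --pt "1 0 0 0.6 0"

```text
t: 15.0
tcp_pos: [0.6028, 0.066, 0.2162]
tool_rot: [-0.0, -0.053, 0.999, -0.0]
wrist_force: [-0.3, 0.4, -5.0]
width: 0.0175
finger_force: 68.8
```

Request:
step_arm --pt "1 0 0 0.3 0" --pt "1 0 0 0.6 0" --pt "1 0 0 0.6 0"

```text
t: 15.3
tcp_pos: [0.6027, 0.0659, 0.2098]
tool_rot: [-0.0, -0.053, 0.999, -0.0]
wrist_force: [0.9, -0.3, -5.2]
width: 0.0176
finger_force: 68.7
```

Request:
step_arm --pt "1 0 0 0.2 0" --pt "1 0 0 0.4 0" --pt "1 0 0 0.4 0"

```text
t: 15.6
tcp_pos: [0.6028, 0.066, 0.206]
tool_rot: [-0.0, -0.053, 0.999, -0.0]
wrist_force: [0.8, -1.3, -4.8]
width: 0.0175
finger_force: 68.8
```

Request:
step_arm --pt "1 0 0 0.2 0" --pt "1 0 0 0.4 0" --pt "1 0 0 0.4 0"

```text
t: 15.9
tcp_pos: [0.6027, 0.066, 0.202]
tool_rot: [-0.0, -0.053, 0.999, -0.0]
wrist_force: [1.2, -1.5, -5.7]
width: 0.0174
finger_force: 68.8
```

Request:
step_arm --pt "1 0 0 0.2 0" --pt "1 0 0 0.3 0" --pt "1 0 0 0.3 0"

```text
t: 16.2
tcp_pos: [0.6035, 0.066, 0.2009]
tool_rot: [0.001, -0.053, 0.999, -0.0]
wrist_force: [-0.2, -0.5, 8.0]
width: 0.017
finger_force: 70.4
```

Contact came at TCP z 0.2009, so the mouth is at 0.067, which matches fully seated. Now I'll turn clockwise and watch for when the torque starts.

Request:
step_arm --pt "1 0 0 0 4" --pt "1 0 0 0 8" --pt "1 0 0 0 10" --pt "1 0 0 0 10"

```text
t: 16.6
tcp_pos: [0.6035, 0.066, 0.2009]
tool_rot: [0.001, 0.035, 0.999, -0.0]
wrist_force: [0.5, -1.1, 7.7]
width: 0.017
finger_force: 70.5
```

```bash
python3 -c "
from h import *
s=monitor.sense();print(s['torque'],s['wrist_force'],s['joints'])"
```

```text
[-0.34501485 -0.12746483  0.08003853] [ 0.51694539 -1.13389503  7.70345357] [-1.78898118e-02  2.25898188e-01  1.40566257e+00 -1.07641442e-04
  1.50728126e+00 -1.51792992e+00]
```

Request:
step_arm --pt "1 0 0 0 4" --pt "1 0 0 0 7" --pt "1 0 0 0 10" --pt "1 0 0 0 10"

```text
t: 17.0
tcp_pos: [0.6035, 0.0659, 0.2009]
tool_rot: [0.001, 0.123, 0.992, 0.0]
wrist_force: [1.4, -0.8, 8.7]
width: 0.0171
finger_force: 70.5
```

```bash
python3 -c "
from h import *
s=monitor.sense();print(s['torque'],s['wrist_force'],s['joints'])"
```

```text
[-0.39811098 -0.10786113  0.06430982] [ 1.35547528 -0.78827163  8.69683973] [-1.79239083e-02  2.25893721e-01  1.40566668e+00 -2.05919828e-04
  1.50723989e+00 -1.34285563e+00]
```

Request:
step_arm --pt "1 0 0 0 4" --pt "1 0 0 0 7" --pt "1 0 0 0 10" --pt "1 0 0 0 10"

```text
t: 17.4
tcp_pos: [0.6033, 0.0659, 0.2007]
tool_rot: [0.001, 0.209, 0.978, 0.0]
wrist_force: [0.2, -1.3, 7.5]
width: 0.0171
finger_force: 70.3
```

```bash
python3 -c "
from h import *
s=monitor.sense();print(s['torque'],s['wrist_force'],s['tcp_pos'])"
```

```text
[-0.37137369  0.07872172  0.00934983] [ 0.15076995 -1.33310287  7.47837908] [0.60333296 0.06593439 0.20069844]
```

Request:
step_arm --pt "1 0 0 0 4" --pt "1 0 0 0 7" --pt "1 0 0 0 10" --pt "1 0 0 0 10"

```text
t: 17.8
tcp_pos: [0.6032, 0.066, 0.2005]
tool_rot: [0.001, 0.293, 0.956, 0.0]
wrist_force: [0.1, -0.2, 6.8]
width: 0.0176
finger_force: 70.2
```

```bash
python3 -c "
from h import *
s=monitor.sense();print(s['torque'],s['wrist_force'],s['tcp_pos'])"
```

```text
[-0.25393787  0.21435129  0.06253559] [ 0.07111113 -0.24555666  6.83797758] [0.60319948 0.06597358 0.20050213]
```

z begins sinking at about 20° of roll, where the slack is taken up. The screw has turned about 20° so far, so I'll do 55° more.

Request:
step_arm --pt "1 0 0 0.02 5" --pt "1 0 0 0.03 10" --pt "1 0 0 0.04 15" --pt "1 0 0 0.05 20" --pt "1 0 0 0.06 25" --pt "1 0 0 0.07 30" --pt "1 0 0 0.07 30"

```text
t: 18.5
tcp_pos: [0.603, 0.0662, 0.1998]
tool_rot: [0.001, 0.531, 0.847, 0.0]
wrist_force: [-1.0, 0.9, 7.1]
width: 0.0171
finger_force: 70.3
```

Request:
step_arm --pt "1 0 0 0.02 5" --pt "1 0 0 0.03 10" --pt "1 0 0 0.04 15" --pt "1 0 0 0.05 20" --pt "1 0 0 0.06 25" --pt "1 0 0 0.06 25" --pt "1 0 0 0.06 25"

```text
t: 19.2
tcp_pos: [0.6029, 0.0664, 0.1992]
tool_rot: [0.0, 0.701, 0.713, 0.001]
wrist_force: [-4.2, 3.5, 8.3]
width: 0.0171
finger_force: 70.5
```

```bash
python3 -c "
from h import *
s=monitor.sense();print(s['torque'],s['wrist_force'],s['tcp_pos'],s['joints'][5]);go((0,0),0,0)"
```

```text
[ 0.55512992  0.93131126 -0.08094488] [-4.20580645  3.48755082  8.25463312] [0.60286696 0.06642673 0.19922149] -0.03559570580461116
yaw 91.03 d cm [ -5.57 -60.42  19.85] roll 91.03 t 19.2 F [-4.2  3.5  8.3]
```

The screw sank 1.7 mm over 95° of roll, which is about 76° of turn. I'll relax the preload, release and rise.

Request:
step_arm --pt "1 0.03 -0.03 -0.05 0" --pt "1 0.05 -0.05 -0.08 0" --pt "1 0.05 -0.05 -0.08 0"

```text
t: 19.5
tcp_pos: [0.6023, 0.0667, 0.1993]
tool_rot: [0.0, 0.701, 0.713, 0.0]
wrist_force: [-2.5, 1.3, 5.9]
width: 0.0173
finger_force: 70.2
```

Request:
step_arm --pt "2 0 0 0 0" --pt "2.3 0 0 0 0" --pt "3 0 0 0 0" --pt "4 0 0 0 0" --pt "5 0 0 0 0" --pt "5 0 0 0 0"

```text
t: 20.1
tcp_pos: [0.6023, 0.0664, 0.1988]
tool_rot: [-0.0, 0.701, 0.713, -0.0]
wrist_force: [-0.1, 0.1, 0.1]
width: 0.05
finger_force: 0.0
```

Request:
step_arm --pt "5 0 0 -1 0" --pt "5 0 0 -3 0" --pt "5 0 0 -6 0" --pt "5 0 0 -10 0" --pt "5 0 0 -14 0" --pt "5 0 0 -14 0"

```text
t: 20.7
tcp_pos: [0.6031, 0.0665, 0.3456]
tool_rot: [0.003, 0.701, 0.713, 0.003]
wrist_force: [1.1, -0.0, 0.8]
width: 0.0497
finger_force: 0.0
```

Request:
step_arm --pt "5 10 -10 0 0" --pt "5 25 -20 0 0" --pt "5 25 -20 0 0" --pt "5 25 -20 0 0" --pt "5 25 -20 0 0" --pt "5 25 -20 0 0" --pt "5 25 -20 0 0" --pt "5 25 -20 0 0"

```text
t: 21.5
tcp_pos: [0.396, 0.3147, 0.3397]
tool_rot: [-0.0, 0.699, 0.715, 0.001]
wrist_force: [0.0, -0.8, 0.0]
width: 0.0497
finger_force: 0.0
```

```bash
python3 -c "
from h import *
t=snap('top','top7'); snap('scene','scene7'); A=cv2.imread('pics/top0.png');B=cv2.imread('pics/top7.png')
# handle: orange saturated strip near predicted
p=proj('top',[.603,.065,.207]);print('pred',p, [proj('top',[.603,.065+d,.207]).round(1) for d in(-.055,.055)])
h=cv2.cvtColor(B,cv2.COLOR_BGR2HSV)
x,y=p.astype(int); sub=h[y-25:y+40,x-35:x+35]
for r in range(0,65,2): print(y-25+r,''.join('%x'%(v//16) for v in sub[r,:,1]))
d=cv2.absdiff(A,B).max(2); n,l,st,ce=cv2.connectedComponentsWithStats((d>60).astype(np.uint8))
print([ (st[i].tolist()) for i in range(1,n) if st[i,4]>25]); print(monitor.sense()['tcp_pos'])
"
```

```text
pred [240.85809912 176.24721187] [array([265.1, 178.2]), array([216.6, 174.3])]
151 8888888888888888888889888888888888888898988998888889899888989989988989
153 8888888888888888888888888888888889898889999998898889988888999898888888
155 8888888888888888888888888888888888989889888899898889888888988888888888
157 8888888888888888998888988889889888888888898888889888989888898888888888
159 8889989888888888888888889888888888888888888889889888889988888888888888
161 8988988888888888888888988888888888898898888888889888888989888888888988
163 9998889898888888888888899989898999999899988989889898899899889888988898
165 9888888888988888888888988888898889898989988898898989889989989999889999
167 9998999899888988888888888888888898888888888887778888888888888888888888
169 7666777777777788888888888877777777766677777766666666666666666666676777
171 7777777777778888888888887878777777777777777777777766766777777777777777
173 8888787777788999999999999999999888888888887777777777777777777777777777
175 888888878878999999a9a9999999aaaa99aaa99aaaa9aa9aaaaa999999987766666667
177 88888887877899a99999999999999999999999999
[... 1198 characters left out ...]
9999999999999877777777777777777
211 8888887777888888888888877777778888988888888998988888877777777777777777
213 8888887888888888888888888877777777777777777777777777777777777777777777
215 8888888877788887787777777777877777777777777777777777777777777777777777
[[0, 160, 117, 260, 12427], [42, 169, 23, 26, 250], [176, 172, 7, 47, 226], [253, 173, 25, 21, 244], [196, 174, 8, 45, 244], [209, 175, 6, 42, 116], [228, 179, 16, 36, 368], [219, 183, 8, 31, 200], [256, 187, 8, 11, 35], [259, 197, 19, 17, 242], [46, 211, 55, 33, 903], [367, 213, 16, 20, 191], [330, 238, 6, 12, 37], [63, 243, 24, 8, 53], [6, 244, 10, 6, 52], [236, 398, 41, 22, 473], [227, 411, 22, 9, 57]]
[0.39778282 0.31292794 0.33932139]
```

```bash
python3 -c "
from h import *
A=cv2.imread('pics/top0.png');B=cv2.imread('pics/top7.png')
def sh(n,x0,y0,x1,y1):
  r=cv2.matchTemplate(cv2.resize(B[y0-6:y1+6,x0-6:x1+6],None,fx=4,fy=4,interpolation=cv2.INTER_CUBIC),cv2.resize(A[y0:y1,x0:x1],None,fx=4,fy=4,interpolation=cv2.INTER_CUBIC),cv2.TM_CCOEFF_NORMED)
  _,m,_,l=cv2.minMaxLoc(r);print(n,round(m,3),(np.array(l)-24)/4)
sh('brush',328,182,354,260);sh('tin',314,120,356,168);sh('jar',228,264,258,296);sh('scraper',280,284,395,316);sh('hammer',188,100,290,142);sh('big',425,190,482,258)
s=cv2.imread('pics/scene7.png');hs=cv2.cvtColor(s,cv2.COLOR_BGR2HSV)
for z in(.18,.16,.14,.12,.09,.07):
  p=proj('scene',[.603,.065,z]);u,v=p.round().astype(int); k=np.where(hs[v,u-22:u+22,1]<90)[0]+u-22; print(z,p.round(1),k.min() if len(k) else 0,k.max() if len(k) else 0,np.median(k) if len(k) else 0)
print(monitor.sense()['t'])"
```

```text
brush 0.916 [0.25 0.  ]
tin 1.0 [0. 0.]
jar 1.0 [0. 0.]
scraper 0.999 [0. 0.]
hammer 0.999 [0. 0.]
big 0.975 [0. 0.]
0.18 [314.6 150.6] 317 319 318.0
0.16 [314.3 157.4] 313 319 316.0
0.14 [314.1 163.9] 312 318 315.0
0.12 [313.8 170.4] 309 322 315.5
0.09 [313.4 179.8] 306 324 315.0
0.07 [313.1 186. ] 306 324 315.0
21.6
```

The driver stands upright, offset from the predicted screw axis by only a steady 1–2 px, and the other things are where they were. Handing in.

```bash
python3 -c "
from plant import hand_in
print(hand_in())"
```

```text
the job is handed in; nothing more can be done
None
```

I handed the job in at about 22 s: the row is tight, the middle driver was fully seated before any turning and now stands upright, the screw is turned about 76° clockwise (from its sinking 1.7 mm), and the tin, jar, scraper, hammer, brush and large driver showed no movement in the last picture. The closed fingers seem to have pushed the chock by its screw head rather than its back face, at 6 N and up to 14 N once the row was tight.

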